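# Feed a board along the guide with the push stick

### The arm

A 7-joint arm with a two-finger parallel gripper is mounted at the origin on a cart in front of the work surface, level with it; the furniture and walls round the work are solid. World frame = base frame: x ahead of the robot, y to its left, z up, the work surface at z = 0. Lengths are in mm, angles in rad, forces in N, time in s.
With the tool pointing down it reaches from about 350 to 900 mm from the base axis. Payload 19.9 kg.
Tool frame: the origin (TCP) lies on the centre line of the jaws, within the pads' length; the fingertips stand 25 mm ahead of it and the grasp point (between the pads) lies 6 mm ahead of it; z points along the fingers, y is the line along which they close (so a half turn about z gives the same grasp; the last joint's range is limited). The gripper opens to 94 mm and grips with 3 to 60 N. Pads are 16 mm wide; open, the fingers measure 119 mm over their backs; the gripper's body (75 mm by 177 mm) begins 78 mm behind the grasp point.
Start: joints at [-1.222, 0.417, -0.01, 1.614, 0.005, 1.111, -0.053], TCP at [237.49, 578.1, 230.425] pointing down, gripper open.
Joint ranges: [-2.81, 2.81], [-0.39, 2.02], [-1.27, 1.25], [0.06, 2.57], [-1.19, 4.33], [0.19, 2], [-2.82, 2.82]. Speed limits (rad/s): [1.89, 1.89, 2.39, 2.39, 3.01, 3.01, 3.01].

### API

Orientations are given as a unit quaternion [w, x, y, z].
In Python, from rig import bot, imaging, workorder, probe_bus gives the robot as it stands (bot), with the cameras (imaging), the job (workorder) and the readings (probe_bus).
- The arm moves only by the shell command python3 nudge.py [OPENING] [FORCE], which reads ROWS from standard input. ROWS is a JSON list of rows, 1 to 8 of them, each of 6 numbers: dx, dy, dz in mm, then a rotation vector rx, ry, rz in rad; each row is the pose to reach, as a shift and turn from the pose commanded when the command began, along the tool's axes at that moment; what a row does not reach only later rows make up. A row lasts 1/10 s, in which the tool goes at most 50 mm and 0.15 rad, less where a joint would pass 70% of its speed; a pose out of reach is approached as far as the arm can. OPENING is the opening from 0.0 (shut) to 1.0 (fully open), set as the command begins (- or left out keeps the last). The fingers move at their own pace and stop on an object; FORCE is the grip in N (left out, the last holds). Time passes only in rows, so rows that do not move let the fingers close. It prints the time, the measured TCP pose, the force, the opening and the grip force at its end. Input that does not fit is refused with a message, and nothing moves.
- probe_bus.get_state(): the state, without advancing time (a new reading comes with each control period).
- imaging.get_image(name): name is "scene" or "top" or "wrist"; returns the picture (384x512x3 uint8, red, green, blue); there is no depth.
- imaging.camera_params(name): a dict with "camera_matrix" (3x3 intrinsics, pixels), "origin" and "rotation" of the camera in the world. Camera axes: x right, y up, looking along -z (the intrinsics and any distortion apply to the point x, -y, -z); pixel columns grow to the right and rows downward; lengths in mm; the calibration is good to about 2 mm. A picture is of the moment at which its call begins: read the wrist's pose just before it. camera_params takes no time and is no camera call; for the wrist camera it gives the pose at the moment of the call.
- workorder.hand_in(): hands the job in; it is judged then, once.
The state is a dict: "clock": time; "joint_positions": joint angles; "joint_vel": joint speeds; "effort": joint torques, N m; "eef_pos": TCP position; "tcp_rot": TCP orientation; "contact_force": force on the tool from outside, world axes, zero at the start; "moment": the same for the moment, N m; "opening": opening from 0.0 (shut) to 1.0 (fully open); "grasp_force": force on a finger pad.
Only numpy, scipy, OpenCV 4.12 (cv2) and the standard library are available. Lean on these libraries where they do the work, as an engineer would, in place of code of your own. Each camera call takes 0.05 s, during which the arm holds its last target. There are 200 camera calls.

### The job

Take the push stick from the left of the saw's rip fence and, touching the board only with the stick, press the long flat pale board flush against the plywood guide rail, then feed it along the rail, flush all the way, under the clear guard until it gently butts against the stop. Then lay the push stick flat on the table to the left of the rip fence again and let go of it; leave everything else where it is.

Things in the scene. Friction and masses are not known exactly. Their poses are not given: they have to be found in the camera images.
- board: Long flat board of pale wood, loose, 140 x 45 x 19 mm (along its own x, y, z); origin at the centre of its underside. It starts on the table before the rail, some 25 to 50 mm off it and askew by up to 0.25 rad.
- guide: Fixed plywood guide, 30 mm high. Origin: inner corner of rail and stop, at table height. Rail face = its plane x=0, looking to -x, from y=-0.265 to 0.065; stop face = plane y=0, reaching to x=-0.05. Feed is along +y. Board home: centre at x=-0.0225, y=-0.07. Rail 26 mm thick, black magnet feet behind it.
- guide_guard (a point): Centre of the underside of the fixed clear guard plate, 52 mm above the table; it covers the guide's y=-0.12 to 0 and x=-0.062 to +0.026, open towards -x and -y; plate 4 mm thick, screw heads to 59 mm.
- stick: Orange push stick lying flat, loose, 312 x 52 x 10 mm; origin mid-length on its underside, length along its y. Narrow end -y, wide end (with a hole) +y. Near y=-0.015 it is 28.5 mm wide, x=-0.0245 to 0.004: grip there. Its -x edge runs straight from (-0.0243,-0.085) to (-0.0164,-0.145), 0.13 rad off y.
- stick_narrow_end (a point): Tip of the stick's narrow end, at x=-0.001, y=-0.155 of the stick, at mid-thickness (5 mm above its underside); the end is blunt, about 25 mm wide and rounded.
- stick_wide_end (a point): Tip of the stick's wide end, at x=-0.016, y=0.155 of the stick, at mid-thickness.
- blade_top (a point): Highest point of the fixed saw blade: a thin disc in the plane y=-0.025 that stands up to 42 mm out of the table from x=0.57 to 0.76, behind the guide; keep clear.
- fence_left (a point): Point on the table at the foot of the left face of the saw's own fixed rip fence: the long pale beam along x, faces at y=0.13 and y=0.20, 70 mm high. The stick starts and ends left of it (greater y), lying roughly along x.
- short_offcut: Bystander: thin dark wood offcut 100 x 42 x 12 mm; origin under its centre.
- block_offcut: Bystander: square pale wood block 75 x 38 x 38 mm; origin under its centre.
- tape: Bystander: tape measure 82 x 44 x 68 mm; origin under its centre.
- bolt: Bystander: steel bolt 57 mm long, 18 mm head, lying down; origin under its centre.
- wrench: Bystander: adjustable wrench 195 x 40 x 14 mm; origin under its centre.

How it is judged:
By the outcome, as a careful person would: the job done as asked, in the order asked, and still so for the second after the job is handed in, with the robot touching nothing.
It also fails if it takes over 69 s, if anything falls off the work surface, if the arm or the gripper's body presses on something with over 40 N, if the wrist force passes 120 N, or if a joint passes its speed limit or range.

## Working session

There is one attempt and no reset: what is moved stays moved. The work goes in short steps, Python scripts to look and compute and a shell command to move; the robot and the scene stay as the last step left them, time stands still between calls to the robot, and variables do not carry over. Pictures are saved under pics/ and viewed, at most 10 in all, crops included, and the job is handed in when it is done.

```bash
ls; mkdir -p pics; cat > h.py <<'E'
import numpy as np, cv2
from rig import bot, imaging, workorder, probe_bus
from scipy.spatial.transform import Rotation as R
def snap(name,fn):
    im=imaging.get_image(name); cv2.imwrite(fn,im[:,:,::-1]); return im
def proj(p,P):
    K=np.array(P["camera_matrix"]);Rm=np.array(P["rotation"]);o=np.array(P["origin"])
    c=(np.atleast_2d(p)-o)@Rm; c=c*[1,-1,-1]; u=c@K.T; return u[:,:2]/u[:,2:]
def ray(uv,P):
    K=np.array(P["camera_matrix"]);d=np.linalg.solve(K,[uv[0],uv[1],1.])*[1,-1,-1]
    d=np.array(P["rotation"])@d; return np.array(P["origin"]),d/np.linalg.norm(d)
def onz(uv,P,z=0):
    o,d=ray(uv,P); return o+d*(z-o[2])/d[2]
def tri(a,PA,b,PB):
    o1,d1=ray(a,PA);o2,d2=ray(b,PB)
    t=np.linalg.lstsq(np.c_[d1,-d2],o2-o1,rcond=None)[0]
    p,q=o1+d1*t[0],o2+d2*t[1]; return (p+q)/2,np.linalg.norm(p-q)
def tool():
    s=probe_bus.get_state(); q=np.array(s["tcp_rot"]); return np.array(s["eef_pos"]),R.from_quat(q[[1,2,3,0]])
E
python3 - <<'E'
from h import *
s=probe_bus.get_state(); print(s)
for n in ("scene","top","wrist"):
    P=imaging.camera_params(n); print(n,P)
a=snap("scene","pics/s0.png");b=snap("top","pics/t0.png");snap("wrist","pics/w0.png")
E
```

```text
nudge.py
pics
rig.py
{'clock': 0.0, 'joint_positions': array([-1.22252028,  0.41795739, -0.01032938,  1.61413298,  0.00471588,
        1.11071521, -0.05299407]), 'joint_vel': array([ 0.00072024,  0.0028096 ,  0.00064175,  0.00054463, -0.00086264,
        0.0017886 ,  0.0018714 ]), 'effort': array([ 1.62500191e-04, -8.51255107e+01,  6.39191754e-01, -4.25982642e+01,
       -4.87441930e-02,  1.89248810e-02,  1.86657753e-04]), 'eef_pos': array([237.36086388, 577.81449677, 229.85282312]), 'tcp_rot': array([-6.89778796e-05,  1.93634487e-01,  9.81073561e-01, -5.90567087e-04]), 'contact_force': array([ 0.69678316, -0.22588328, -0.17628525]), 'moment': array([ 0.00570102,  0.02954352, -0.02453833]), 'grasp_force': 0.0, 'opening': 1.0021308493032977}
scene {'camera_matrix': array([[421.11982202,   0.        , 257.55436006],
       [  0.        , 421.11982202, 186.21156824],
       [  0.        ,   0.        ,   1.        ]]), 'origin': array([-167.94469004, -814.86734774, 1032.10662492]), 'rotation': array([ 0.85284186,  0.38795698, -0.14148251, -0.3195823 ])}
top {'camera_matrix': array([[408.93647178,   0.        , 255.8615903 ],
       [  0.        , 408.93647178, 198.4649063 ],
       [  0.        ,   0.        ,   1.        ]]), 'origin': array([ 434.46725909,   66.90785865, 1391.22479367]), 'rotation': array([-0.69849705, -0.02590699,  0.03192996,  0.71443067])}
wrist {'camera_matrix': array([[307.48732668,   0.        , 251.99333083],
       [  0.        , 307.48732668, 195.93738601],
       [  0.        ,   0.        ,   1.        ]]), 'origin': array([160.52894158, 609.56559595, 383.48473703]), 'rotation': array([ 0.82203635, -0.11910822, -0.07920488,  0.55117698])}
```

View pics/t0.png

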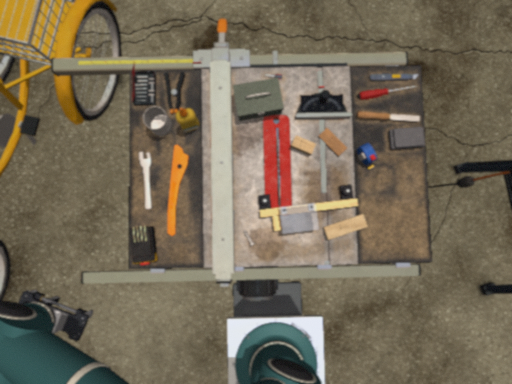

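View pics/s0.png

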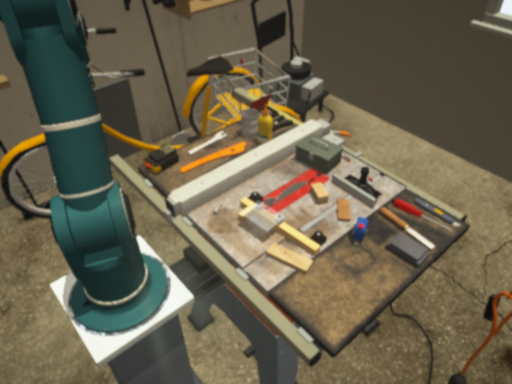

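```bash
sed -i 's/Rm=np.array(P\["rotation"\])/Rm=rot(P)/; s/np.array(P\["rotation"\])@d/rot(P)@d/' h.py; cat >> h.py <<'E'
def rot(P):
    q=np.array(P["rotation"]); return R.from_quat(q[[1,2,3,0]]).as_matrix()
def crop(im,x,y,w,h,k,fn):
    cv2.imwrite(fn,cv2.resize(im[y:y+h,x:x+w],None,fx=k,fy=k,interpolation=cv2.INTER_CUBIC))
E
python3 - <<'E'
from h import *
t=cv2.imread("pics/t0.png"); crop(t,135,130,240,120,3.33,"/tmp/a.png")
s=cv2.imread("pics/s0.png"); crop(s,140,110,200,150,4,"pics/s0c.png")
a=cv2.imread("/tmp/a.png"); cv2.imwrite("pics/t0c.png",a)
P=imaging.camera_params("top"); print(proj([[600,0,0],[500,0,0],[500,300,0]],P))
E
```

```text
[[271.20313328 183.10890486]
 [271.96443199 212.28026101]
 [183.74227507 214.26510192]]
```

View pics/t0c.png

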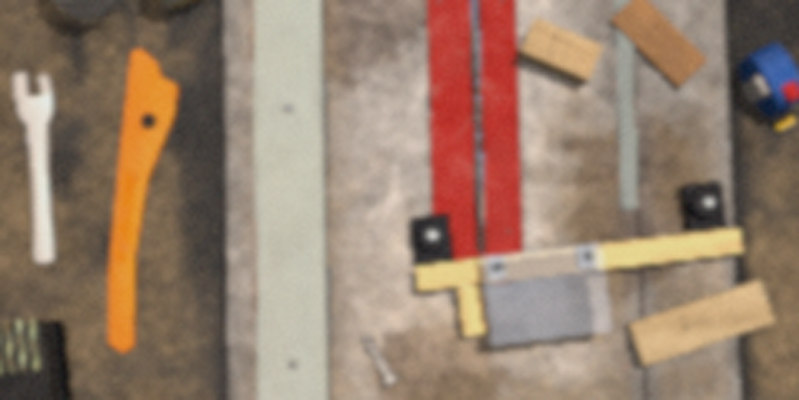

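View pics/s0c.png

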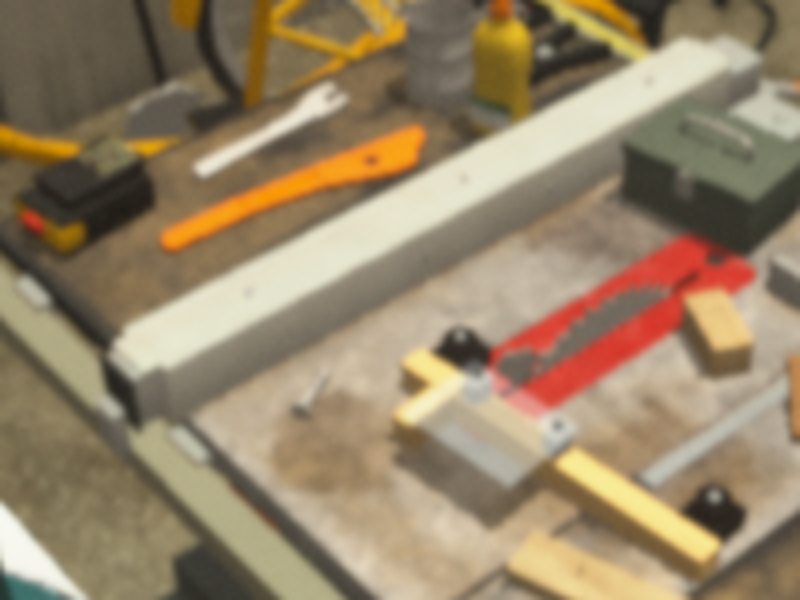

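View pics/w0.png

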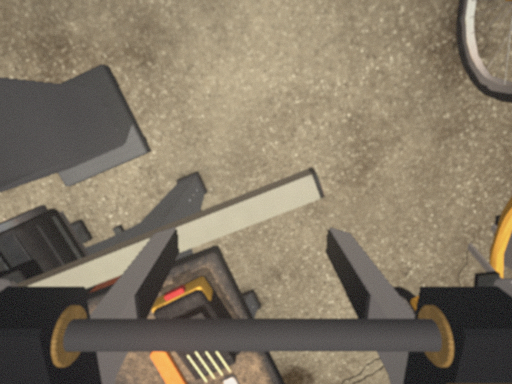

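Top crop (×3.33, offset 135,130): stick tip at (120,352), hole (148,121), wide tip (137,48). Rail top front edge runs (415,292)–(743,253), the stop's face is near (484,283), and the board's top corners are at (630,325), (765,280), (776,322), (645,366). Scene crop (×4, offset 140,110): stick tip (165,243), hole (372,160), wide tip (422,128). The wrist view shows only the table's edge.

```bash
python3 - <<'E'
from h import *
np.set_printoptions(precision=1,suppress=True)
T=imaging.camera_params("top");S=imaging.camera_params("scene")
t=lambda u,v:(135+(u+.5)/3.33-.5,130+(v+.5)/3.33-.5)
s=lambda u,v:(140+(u+.5)/4-.5,110+(v+.5)/4-.5)
for n,a,b in [("narrow",(120,352),(163,243)),("hole",(148,121),(372,160)),("wide",(137,48),(423,128))]:
    print(n,tri(t(*a),T,s(*b),S),onz(t(*a),T,8))
print("rail30",[onz(t(*a),T,30) for a in [(415,292),(743,253),(742,229),(415,266),(458,287),(462,337),(484,335),(480,285)]])
b=[onz(t(*a),T,19) for a in [(630,325),(765,280),(776,322),(645,366)]];print("board",b,np.mean(b,0))
print("rail L front",tri(t(415,292),T,s(395,428),S),"rail R front",tri(t(743,253),T,s(716,550),S))
print("fence",[onz(t(*a),T,70) for a in [(254,200),(325,200)]],onz(t(232,200),T,0), "bolt",onz(t(378,362),T,5))
# zoomed pics
a=cv2.imread("pics/t0.png");crop(a,255,185,125,65,6.4,"pics/t0d.png")
E
```

```text
narrow (array([430.2, 343.2,   5.7]), np.float64(1.3703048427664348)) [429.6 343.1   8. ]
hole (array([664.9, 313. ,   7.7]), np.float64(0.40476378905114563)) [664.7 313.1   8. ]
wide (array([741.6, 324. ,   6. ]), np.float64(0.8078248571726181)) [740.8 323.8   8. ]
rail30 [array([482.7,  44.1,  30. ]), array([ 514.4, -285.9,   30. ]), array([ 538.5, -285.9,   30. ]), array([508.7,  43.5,  30. ]), array([486.7,   1. ,  30. ]), array([436.8,  -1.7,  30. ]), array([438.3, -23.7,  30. ]), array([488.2, -21. ,  30. ])]
board [array([ 445. , -171.7,   19. ]), array([ 487.2, -309.8,   19. ]), array([ 444.7, -319. ,   19. ]), array([ 403.6, -185.2,   19. ])] [ 445.1 -246.4   19. ]
rail L front (array([482. ,  45.3, -55.6]), np.float64(9.175455367861643)) rail R front (array([ 519. , -288.2,   38.3]), np.float64(13.199190914844968))
fence [array([574.4, 199.5,  70. ]), array([572.9, 130.4,  70. ])] [582.3 229.1   0. ] bolt [413.6  82.8   5. ]
```

View pics/t0d.png

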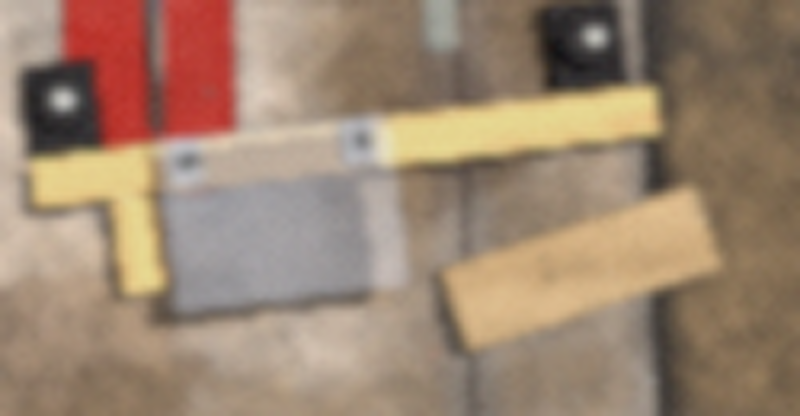

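```bash
echo '[[-40,-10,5,0,0,-0.03],[-85,-20,15,0,0,-0.06],[-130,-31,25,0,0,-0.1],[-175,-42,35,0,0,-0.13],[-220,-53,45,0,0,-0.16],[-265,-64,55,0,0,-0.2],[-310,-75,65,0,0,-0.24],[-355,-86,75,0,0,-0.279]]' | python3 nudge.py 0.65 40; python3 - <<'E'
from h import *
p,r=tool(); print(p,r.as_matrix().round(3))
E
```

```text
clock: 0.95
eef_pos: [534.4, 362.3, 154.9]
tcp_rot: [-0.0, 0.054, 0.999, -0.0]
contact_force: [-0.1, 1.0, -0.6]
opening: 0.654
grasp_force: 0.0
[534.4210192  362.30933539 154.93451603] [[-0.994  0.109 -0.   ]
 [ 0.109  0.994 -0.   ]
 [ 0.    -0.    -1.   ]]
```

```bash
python3 - <<'E'
from h import *
np.set_printoptions(precision=1,suppress=True)
P=imaging.camera_params("wrist");im=snap("wrist","pics/w1.png")
h=cv2.cvtColor(im,cv2.COLOR_RGB2HSV);m=cv2.inRange(h,(6,170,120),(20,255,255))
T=imaging.camera_params("top");t=cv2.imread("pics/t0.png");mt=cv2.inRange(cv2.cvtColor(t,cv2.COLOR_BGR2HSV),(6,170,120),(20,255,255))
for nm,mm,Q in (("w",m,P),("t",mt,T)):
    n,l,st,c=cv2.connectedComponentsWithStats(mm);
    for i in range(1,n):
        if st[i,4]>200: print(nm,st[i],c[i])
    v,u=np.nonzero(mm); w=np.array([onz(q,Q,10)[:2] for q in zip(u,v)])
    w=w[(abs(w[:,1]-330)<60)&(w[:,0]>400)&(w[:,0]<770)]
    for x in (440,480,520,560,570,580,600,640): 
        k=w[abs(w[:,0]-x)<3,1]; print(x,k.min() if len(k) else 0,k.max() if len(k) else 0)
E
```

```text
w [206 107  32  77 981] [223.1 144.4]
w [ 431  261   51   57 1016] [456.8 288.2]
440 0 0
480 328.5340144541649 348.9925533391972
520 328.0010302163396 349.06877575363166
560 330.80829464549413 337.99185039909867
570 329.0193972210973 332.57660925515677
580 329.59345412483646 329.59345412483646
600 326.21735103287415 333.37013411823443
640 0 0
t [ 60   0  36  57 556] [75.9 19.7]
t [ 54  75  23  47 571] [64.8 95.2]
t [ 15  79  13  46 287] [ 22.3 100.2]
t [  0 127  21  45 233] [  9.3 150.8]
t [167 145  22  91 895] [175.3 185.1]
440 331.52436683773306 351.67262748496546
480 327.8983927491659 351.4585256747212
520 327.626630056423 351.24339618945015
560 320.59368167833594 347.648913403525
570 320.5211363935676 347.59267554067515
580 317.06430122164033 344.1538551251225
600 313.526274429187 344.0369594658301
640 299.6585442272983 340.4276874304785
```

View pics/w1.png

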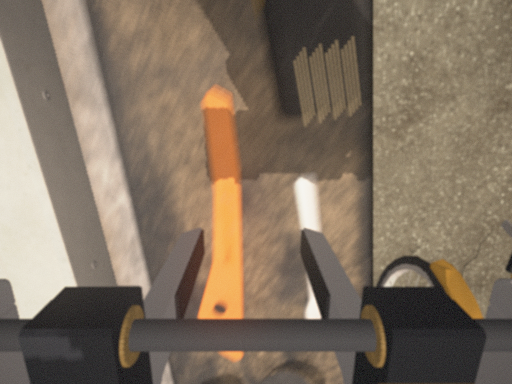

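```bash
python3 - <<'E'
from h import *
np.set_printoptions(precision=1,suppress=True)
P=imaging.camera_params("wrist")
for q in [(210,255),(243,255),(212,230),(242,230),(213,190),(240,190),(206,115),(238,115),(220,87),(220,308)]: print(q,onz(q,P,10))
for q in [(297,182),(314,182),(303,230),(321,230),(310,300)]: print("wr",onz(q,P,12))
E
```

```text
(210, 255) [605.4 302.   10. ]
(243, 255) [609.3 337.   10. ]
(212, 230) [577.1 308.5  10. ]
(242, 230) [580.6 339.5  10. ]
(213, 190) [534.5 316.   10. ]
(240, 190) [537.5 342.8  10. ]
(206, 115) [461.8 320.4  10. ]
(238, 115) [465.2 350.1  10. ]
(220, 87) [438.9 336.9  10. ]
(220, 308) [672.1 303.2  10. ]
wr [535.2 399.9  12. ]
wr [537.1 416.5  12. ]
wr [586.8 402.3  12. ]
wr [588.9 420.8  12. ]
wr [671.5 404.4  12. ]
```

```bash
python3 - <<'E'
from h import *
np.set_printoptions(precision=1,suppress=True)
im0=cv2.imread("pics/w1.png")
imaging.get_image("wrist");print(tool()[0]);P=imaging.camera_params("wrist");im=snap("wrist","pics/w2.png")
print(P["origin"],np.abs(im0[:,:,::-1].astype(int)-im).mean(), tool()[0])
for nm,I in(("w1",im0[:,:,::-1]),("w2",im)):
    h=cv2.cvtColor(np.ascontiguousarray(I),cv2.COLOR_RGB2HSV);m=cv2.inRange(h,(6,150,100),(22,255,255))
    m[:,260:]=0
    for v in (90,115,140,190,200,230,240,250,260): k=np.nonzero(m[v])[0]; print(nm,v,k.min() if len(k) else 0,k.max() if len(k) else 0, *[onz((q,v),P,10)[:2] for q in ((k.min()-.5,k.max()+.5) if len(k) else ())])
E
```

```text
[537.8 357.3 153.7]
[455.2 367.8 307.3] 12.110777113172743 [535.4 360.3 154.3]
w1 90 214 216 [437.9 333.3] [438.3 336. ]
w1 115 205 231 [458.9 321.5] [461.8 346.6]
w1 140 208 234 [482.1 320.7] [485.1 346.3]
w1 190 215 239 [531.9 319.8] [534.8 344.7]
w1 200 215 240 [542.3 318.2] [545.4 344.4]
w1 230 214 240 [574.6 312.2] [577.9 340.2]
w1 240 215 240 [586.  311.5] [589.1 338.7]
w1 250 213 241 [597.2 307.7] [600.7 338.3]
w1 260 213 241 [608.9 305.8] [612.5 336.8]
w2 90 211 238 [437.6 330.5] [440.6 356. ]
w2 115 214 241 [459.8 329.9] [462.9 355.9]
w2 140 217 244 [483.1 329.2] [486.2 355.8]
w2 190 222 248 [532.8 326.8] [535.9 353.7]
w2 200 222 248 [543.1 325.3] [546.3 352.4]
w2 230 221 248 [575.4 319.5] [578.8 348.5]
w2 240 221 249 [586.7 317.8] [590.2 348.2]
w2 250 220 249 [598.  315.1] [601.7 346.8]
w2 260 219 249 [609.6 312.3] [613.4 345.4]
```

```bash
echo '[[-10,-6,10,0,0,0],[-20,-12,25,0,0,0],[-30,-18,40,0,0,0],[-38,-23,55,0,0,0],[-40,-24,68,0,0,0],[-40,-24,74,0,0,0],[-40,-24,75,0,0,0],[-40,-24,75,0,0,0]]' | python3 nudge.py; echo '[[0,0,0,0,0,0],[0,0,0,0,0,0],[0,0,0,0,0,0],[0,0,0,0,0,0],[0,0,0,0,0,0]]' | python3 nudge.py | head -2;python3 -c "
from h import *
p,r=tool(); print(p,r.as_matrix().round(3))
P=imaging.camera_params('wrist')
print(proj([[584.2-.1097*x+.994*y,325.2-.994*x-.1097*y,10] for x,y in [(-24.5,-15),(4,-15),(-24.3,-85),(-16.4,-145),(-1,-155)]],P))
snap('wrist','pics/w3.png')"
```

```text
clock: 1.9
eef_pos: [570.1, 336.0, 80.7]
tcp_rot: [0.0, 0.055, 0.998, 0.0]
contact_force: [0.1, -0.0, -0.9]
opening: 0.65
grasp_force: 0.0
clock: 2.4
eef_pos: [570.3, 335.4, 80.6]
[570.30540822 335.38798481  80.56769307] [[-0.994  0.111  0.   ]
 [ 0.111  0.994  0.   ]
 [-0.     0.    -1.   ]]
[[272.27919236 216.76342578]
 [235.54460792 216.78970109]
 [273.764999   124.276614  ]
 [263.49125301  30.54404336]
 [239.83750259  13.38233502]]
```

View pics/w3.png

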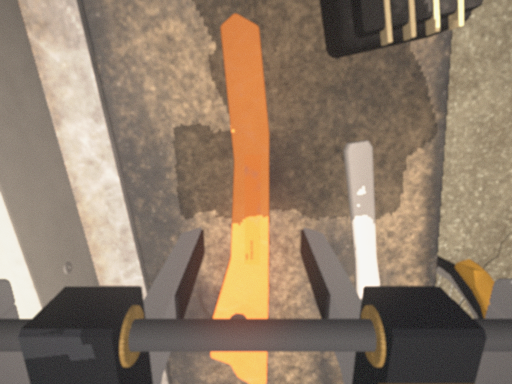

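```bash
echo '[[0,0,15,0,0,0],[0,0,30,0,0,0],[0,0,42,0,0,0],[0,0,49,0,0,0],[0,0,52.5,0,0,0],[0,0,52.5,0,0,0],[0,0,52.5,0,0,0]]' | python3 nudge.py|sed -n 1,4p; echo '[[0,0,0,0,0,0],[0,0,0,0,0,0],[0,0,0,0,0,0],[0,0,0,0,0,0],[0,0,0,0,0,0],[0,0,0,0,0,0]]' | python3 nudge.py 0.1 55
```

```text
clock: 3.15
eef_pos: [570.5, 335.4, 28.3]
tcp_rot: [0.0, 0.055, 0.998, 0.0]
contact_force: [0.2, -0.4, -0.1]
clock: 3.75
eef_pos: [570.4, 335.4, 28.1]
tcp_rot: [0.0, 0.055, 0.998, 0.0]
contact_force: [-1.0, 0.0, 2.3]
opening: 0.292
grasp_force: 54.9
```

```bash
echo '[[0,0,-8,0,0,0],[0,0,-25,0,0,0],[0,0,-50,0,0,0],[0,0,-75,0,0,0],[0,0,-100,0,0,0],[0,0,-115,0,0,0],[0,0,-122,0,0,0],[0,0,-122,0,0,0]]' | python3 nudge.py|sed -n 2,6p; python3 - <<'E'
from h import *
np.set_printoptions(precision=1,suppress=True)
p,r=tool();z=p[2]-28.1+10
P=imaging.camera_params('wrist')
L=[(-24.5,-15),(4,-15),(-24.3,-85),(-16.4,-145),(-1,-155)]
print(p,proj([[584.2-.1097*x+.994*y,325.2-.994*x-.1097*y,z] for x,y in L],P))
im=snap('wrist','pics/w4.png')
m=cv2.inRange(cv2.cvtColor(im,cv2.COLOR_RGB2HSV),(4,150,80),(22,255,255))
for v in range(5,230,25):
    k=np.nonzero(m[v,150:330])[0]+150; print(v,*[(q,onz((q,v),P,z)) for q in ((k.min()-.5,k.max()+.5) if len(k) else ())])
E
```

```text
eef_pos: [570.5, 335.5, 150.8]
tcp_rot: [0.0, 0.055, 0.998, 0.0]
contact_force: [-0.3, -0.7, -1.1]
opening: 0.293
grasp_force: 54.8
[570.5 335.5 150.8] [[277.5 246.3]
 [230.9 246.4]
 [280.  129.7]
 [267.    5.3]
 [235.4 -18.2]]
5 (np.float64(212.5), array([438.8, 330.8, 132.7])) (np.float64(263.5), array([441.6, 355.7, 132.7]))
30 (np.float64(215.5), array([449.9, 330.6, 132.7])) (np.float64(266.5), array([452.7, 356.1, 132.7]))
55 (np.float64(218.5), array([461.5, 330.5, 132.7])) (np.float64(268.5), array([464.3, 356. , 132.7]))
80 (np.float64(220.5), array([473.5, 329.8, 132.7])) (np.float64(270.5), array([476.4, 355.9, 132.7]))
105 (np.float64(223.5), array([486.1, 329.7, 132.7])) (np.float64(273.5), array([489.1, 356.3, 132.7]))
130 (np.float64(226.5), array([499.3, 329.5, 132.7])) (np.float64(275.5), array([502.3, 356.2, 132.7]))
155 (np.float64(228.5), array([513.1, 328.8, 132.7])) (np.float64(276.5), array([516. , 355.5, 132.7]))
180 (np.float64(231.5), array([527.5, 328.6, 132.7])) (np.float64(275.5), array([530.3, 353.7, 132.7]))
205 (np.float64(230.5), array([542.4, 326.1, 132.7])) (np.float64(275.5), array([545.3, 352.4, 132.7]))
```

```bash
echo '[[3,-15,0,0,0,0.03],[8,-50,0,0,0,0.1],[16,-95,0,0,0,0.2],[24,-140,0,0,0,0.3],[32,-185,0,0,0,0.4],[40,-230,0,0,0,0.5],[48,-275,0,0,0,0.6],[56,-320,0,0,0,0.7]]' | python3 nudge.py|sed -n 1,5p; python3 - <<'E'
from h import *
p,r=tool();print(p,r.as_matrix().round(3),probe_bus.get_state()["joint_positions"].round(2))
E
```

```text
clock: 5.4
eef_pos: [477.8, 21.8, 149.0]
tcp_rot: [-0.001, 0.396, 0.918, -0.0]
contact_force: [0.3, 0.1, -1.5]
opening: 0.296
[477.83930281  21.84976971 149.04986188] [[-0.686  0.728 -0.001]
 [ 0.728  0.686 -0.   ]
 [ 0.001 -0.001 -1.   ]] [-0.36  0.27  0.28  2.05 -0.1   0.83  0.74]
```

```bash
echo '[[-24,-41,0,0,0,0.1],[-48,-82,0,0,0,0.2],[-72,-123,0,0,0,0.3],[-96,-164,0,0,0,0.4],[-120,-205,0,0,0,0.5],[-144,-246,0,0,0,0.6],[-168,-288,0,0,0,0.7],[-186,-319,0,0,0,0.76]]' | python3 nudge.py|sed -n 1,2p; echo '[[-4,-8.5,0,0,0,0.02],[-5,-14.5,0,0,0,0.03],[-5,-14.5,0,0,0,0.03],[-5,-14.5,0,0,0,0.03],[-5,-14.5,0,0,0,0.03],[-5,-14.5,0,0,0,0.03],[-5,-14.5,0,0,0,0.03],[-5,-14.5,0,0,0,0.03]]' | python3 nudge.py; python3 - <<'E'
from h import *
np.set_printoptions(precision=1,suppress=True)
p,r=tool();print(p,r.as_matrix().round(3),probe_bus.get_state()["joint_positions"].round(2))
E
```

```text
clock: 6.2
eef_pos: [374.3, -333.4, 149.3]
clock: 7.0
eef_pos: [361.8, -335.9, 150.0]
tcp_rot: [0.0, 0.717, 0.697, -0.0]
contact_force: [-0.1, -0.4, -0.8]
opening: 0.294
grasp_force: 54.8
[ 361.8 -335.9  150. ] [[ 0.  1.  0.]
 [ 1. -0. -0.]
 [-0.  0. -1.]] [ 0.2  0.3  0.6  2.  -0.2  0.9  0.9]
```

```bash
echo '[[-4,4,8,0,0,0],[-8,8,25,0,0,0],[-10,10,50,0,0,0],[-10,10,75,0,0,0],[-10,10,92,0,0,0],[-10,10,100,0,0,0],[-10,10,100,0,0,0],[-10,10,100,0,0,0]]' | python3 nudge.py; python3 - <<'E'
from h import *
np.set_printoptions(precision=1,suppress=True)
imaging.get_image("top")
p,r=tool();P=imaging.camera_params('wrist');print(p)
im=snap('wrist','pics/w5.png');z=p[2]-18.1
m=cv2.inRange(cv2.cvtColor(im,cv2.COLOR_RGB2HSV),(4,160,80),(17,255,255))
for v in range(5,230,25):
    k=np.nonzero(m[v,150:330])[0]+150; print(v,*[(q,onz((q,v),P,z)) for q in ((k.min()-.5,k.max()+.5) if len(k) else ())])
snap('top','pics/t1.png')
E
```

```text
clock: 7.8
eef_pos: [371.5, -346.7, 50.4]
tcp_rot: [0.0, 0.718, 0.696, -0.0]
contact_force: [-0.4, 0.3, -1.1]
opening: 0.296
grasp_force: 54.8
[ 371.7 -346.8   50.7]
5 (np.float64(212.5), array([ 355.9, -216.1,   32.6])) (np.float64(263.5), array([ 380.9, -216.8,   32.6]))
30 (np.float64(215.5), array([ 356.6, -227.2,   32.6])) (np.float64(265.5), array([ 381.7, -227.9,   32.6]))
55 (np.float64(218.5), array([ 357.4, -238.7,   32.6])) (np.float64(267.5), array([ 382.5, -239.5,   32.6]))
80 (np.float64(221.5), array([ 358.3, -250.8,   32.6])) (np.float64(269.5), array([ 383.4, -251.5,   32.6]))
105 (np.float64(224.5), array([ 359.1, -263.4,   32.6])) (np.float64(271.5), array([ 384.3, -264.1,   32.6]))
130 (np.float64(226.5), array([ 359.5, -276.5,   32.6])) (np.float64(273.5), array([ 385.2, -277.3,   32.6]))
155 (np.float64(229.5), array([ 360.5, -290.3,   32.6])) (np.float64(275.5), array([ 386.2, -291. ,   32.6]))
180 (np.float64(231.5), array([ 360.9, -304.7,   32.6])) (np.float64(274.5), array([ 385.5, -305.4,   32.6]))
205 (np.float64(230.5), array([ 359.6, -319.7,   32.6])) (np.float64(275.5), array([ 386. , -320.5,   32.6]))
```

View pics/w5.png

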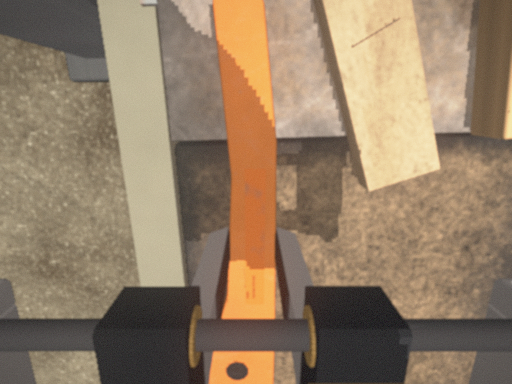

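```bash
python3 -c "
from h import *
P=imaging.camera_params('wrist');print([onz(q,P,19) for q in [(370,190),(440,168),(320,0)]], onz((470,133),P,0),onz((480,0),P,0))"
echo '[[0,0,6,0,0,-0.01],[0,0,12,0,0,-0.02],[0,0,17,0,0,-0.02],[0,0,19,0,0,-0.02],[0,0,19.5,0,0,-0.02],[0,0,19.5,0,0,-0.02],[0,0,19.5,0,0,-0.02],[0,0,19.5,0,0,-0.02]]' | python3 nudge.py
echo '[[0.4,4,0,0,0,0],[1,9,0,0,0,0],[1.4,13,0,0,0,0],[1.7,16,0,0,0,0],[1.9,18,0,0,0,0],[2.1,20,0,0,0,0],[2.3,22,0,0,0,0],[2.5,24,0,0,0,0]]' | python3 nudge.py
```

```text
[array([ 446.21317403, -316.83142694,   19.        ]), array([ 488.00583707, -304.10818219,   19.        ]), array([ 411.51156745, -211.49450277,   19.        ])] [ 516.01767906 -285.47772588    0.        ] [ 508.77762548 -208.88408262    0.        ]
clock: 8.75
eef_pos: [371.4, -346.4, 30.6]
tcp_rot: [0.0, 0.711, 0.704, -0.0]
contact_force: [0.2, -0.8, -1.1]
opening: 0.292
grasp_force: 54.8
clock: 9.55
eef_pos: [395.5, -344.1, 30.5]
tcp_rot: [-0.0, 0.711, 0.704, -0.0]
contact_force: [0.4, 0.8, -1.4]
opening: 0.293
grasp_force: 54.8
```

```bash

echo '[[0.4,4,0,0,0,0],[0.8,8,0,0,0,0],[1.3,12,0,0,0,0],[1.7,16,0,0,0,0],[2.1,20,0,0,0,0],[2.5,24,0,0,0,0],[2.9,28,0,0,0,0],[3.4,32,0,0,0,0]]' | python3 nudge.py
echo '[[0.4,4,0,0,0,0],[0.8,8,0,0,0,0],[1.2,11,0,0,0,0],[1.4,13,0,0,0,0],[1.6,15,0,0,0,0],[1.8,17,0,0,0,0],[1.8,17,0,0,0,0]]' | python3 nudge.py
python3 - <<'E'
from h import *
np.set_printoptions(precision=1,suppress=True)
print(tool()[0]);P=imaging.camera_params('wrist');im=snap('wrist','pics/w6.png');snap('top','pics/t2.png')
E
```

```text
clock: 10.35
eef_pos: [427.7, -341.1, 30.5]
tcp_rot: [0.0, 0.711, 0.704, -0.0]
contact_force: [-1.0, 0.9, -0.7]
opening: 0.29
grasp_force: 54.8
clock: 11.05
eef_pos: [444.7, -339.3, 30.5]
tcp_rot: [0.0, 0.711, 0.704, 0.0]
contact_force: [-1.1, -0.2, -0.9]
opening: 0.295
grasp_force: 54.8
[ 444.7 -339.3   30.5]
```

```bash

echo '[[0.2,2,0,0,0,0],[0.3,3,0,0,0,0],[0.4,4,0,0,0,0],[0.5,5,0,0,0,0],[0.5,5,0,0,0,0]]' | python3 nudge.py|sed -n 2,4p
echo '[[0.1,1,0,0,0,0],[0.2,2,0,0,0,0],[0.2,2,0,0,0,0]]' | python3 nudge.py|sed -n 2,4p
echo '[[0.1,1,0,0,0,0],[0.1,1,0,0,0,0]]' | python3 nudge.py|sed -n 2,4p
```

```text
eef_pos: [449.5, -338.9, 30.5]
tcp_rot: [0.0, 0.711, 0.704, -0.0]
contact_force: [-0.2, 0.3, -1.4]
eef_pos: [451.6, -338.8, 30.5]
tcp_rot: [0.0, 0.711, 0.704, -0.0]
contact_force: [-0.7, 0.1, -1.7]
eef_pos: [452.6, -338.7, 30.5]
tcp_rot: [0.0, 0.711, 0.704, -0.0]
contact_force: [-0.8, -0.6, -0.4]
```

```bash

for i in 1; do echo '[[0.1,1,0,0,0,0],[0.1,1,0,0,0,0]]' | python3 nudge.py|sed -n 2,4p; done
echo '[[0.1,1,0,0,0,0],[0.1,1,0,0,0,0]]' | python3 nudge.py|sed -n 2,4p
echo '[[0.1,1,0,0,0,0],[0.1,1,0,0,0,0]]' | python3 nudge.py|sed -n 2,4p
python3 - <<'E'
from h import *
np.set_printoptions(precision=1,suppress=True)
p=tool()[0];P=imaging.camera_params('wrist');im=snap('wrist','pics/w7.png');snap('top','pics/t3.png')
# contrast rows: gradient of blue/hue across columns
h=cv2.cvtColor(im,cv2.COLOR_RGB2HSV)
for v in (20,50,80): print(v,[tuple(int(c) for c in h[v,u]) for u in range(255,420,5)])
E
```

```text
eef_pos: [453.4, -338.6, 30.5]
tcp_rot: [-0.0, 0.711, 0.704, -0.0]
contact_force: [-1.4, -0.3, -1.4]
eef_pos: [454.2, -338.4, 30.4]
tcp_rot: [-0.0, 0.711, 0.704, -0.0]
contact_force: [-4.5, -0.0, -0.6]
eef_pos: [454.9, -338.1, 30.3]
tcp_rot: [-0.001, 0.711, 0.704, -0.0]
contact_force: [-5.9, 1.0, -1.7]
20 [(16, 161, 244), (12, 166, 226), (14, 99, 198), (20, 78, 238), (20, 78, 238), (20, 81, 236), (20, 76, 237), (20, 73, 240), (18, 84, 232), (20, 76, 238), (20, 80, 237), (19, 88, 232), (20, 81, 237), (19, 87, 234), (19, 84, 233), (18, 86, 230), (18, 88, 226), (19, 86, 234), (18, 86, 230), (18, 88, 232), (18, 87, 231), (16, 106, 152), (16, 108, 134), (16, 110, 209), (24, 78, 243), (23, 83, 243), (23, 83, 243), (24, 81, 243), (24, 78, 243), (24, 73, 244), (25, 74, 242), (25, 76, 242), (25, 78, 242)]
50 [(17, 159, 244), (17, 158, 244), (11, 116, 154), (20, 79, 239), (20, 72, 241), (20, 74, 240), (21, 70, 242), (21, 74, 239), (17, 86, 229), (15, 92, 211), (16, 92, 217), (19, 83, 237), (17, 88, 226), (17, 89, 227), (18, 89, 231), (19, 84, 235), (19, 83, 236), (18, 88, 229), (19, 85, 235), (20, 84, 237), (18, 86, 231), (16, 98, 161), (15, 107, 140), (15, 115, 216), (25, 72, 245), (24, 76, 244), (23, 80, 244), (25, 75, 244), (25, 73, 244), (25, 72, 244), (26, 67, 244), (26, 69, 244), (25, 75, 243)]
80 [(17, 153, 245), (17, 158, 244), (16, 163, 245), (14, 100, 148), (20, 74, 240), (19, 79, 235), (19, 77, 236), (21, 71, 242), (21, 71, 239), (20, 79, 238), (20, 77, 239), (19, 84, 235), (18, 88, 228), (17, 88, 228), (19, 84, 235), (19, 84, 232), (20, 77, 238), (20, 76, 241), (21, 80, 237), (20, 77, 240), (20, 81, 238), (16, 100, 212), (16, 104, 147), (14, 112, 211), (25, 71, 245), (24, 77, 245), (24, 76, 245), (24, 73, 245), (25, 73, 245), (26, 69, 245), (26, 69, 244), (26, 71, 244), (25, 73, 244)]
```

```bash
python3 - <<'E'
from h import *
np.set_printoptions(precision=1,suppress=True)
P=imaging.camera_params('wrist');im=cv2.imread('pics/w7.png');h=cv2.cvtColor(im,cv2.COLOR_BGR2HSV)
O=np.array([488.9,-20.6]);gx=np.array([.9954,.0956]);gy=np.array([-.0956,.9954])
def g(w): d=w[:2]-O; return np.array([d@gx,d@gy])
print("tcp",g(tool()[0]))
for u in (290,310,330,350):
    col=im[:240,u].astype(float).mean(1); d=np.diff(cv2.GaussianBlur(col[:,None],(1,5),0).ravel()); v=d[60:].argmin()+60
    print(u,v,d[v].round(1),g(onz((u,v),P,19)))
for v in (20,50,80,110):
    k=[u for u in range(260,420) if h[v,u,2]<185]; 
    if k: a=[q for q in k if q<300];b=[q for q in k if q>330]; print(v,[(q[0],q[-1]) for q in (a,b) if q],[g(onz((q[0],v),P,19)) for q in (b,) if q],[g(onz((q[-1],v),P,30)) for q in (b,) if q],[g(onz((q[-1],v),P,12)) for q in (a,) if q])
E
```

```text
tcp [ -64.2 -312.8]
290 168 -13.8 [ -38.7 -265.1]
310 213 -30.4 [ -29.3 -292.2]
330 162 -19.1 [ -17.  -264.1]
350 158 -20.2 [  -6.2 -263.1]
20 [(261, 264), (360, 369)] [array([  -0.4, -196.9])] [array([  -0. , -199.5])] [array([ -45.6, -190.4])]
50 [(265, 267), (360, 369)] [array([  -0.4, -210.1])] [array([  -0. , -211.9])] [array([ -45.4, -204.2])]
80 [(268, 270), (361, 369)] [array([  -0., -224.])] [array([  -0. , -224.8])] [array([ -45.1, -218.7])]
110 [(271, 273), (360, 369)] [array([  -0.6, -238.6])] [array([   0. , -238.5])] [array([ -44.9, -234. ])]
```

```bash
python3 - <<'E'
import cv2
im=cv2.imread('pics/w7.png');h=cv2.cvtColor(im,cv2.COLOR_BGR2HSV)
for u in (295,315,335,350): print(u,[(v,*map(int,h[v,u])) for v in range(130,240,6)])
E
```

```text
295 [(130, 20, 85, 234), (136, 20, 84, 238), (142, 20, 86, 235), (148, 17, 90, 229), (154, 18, 89, 230), (160, 19, 87, 234), (166, 20, 82, 237), (172, 18, 88, 230), (178, 15, 97, 161), (184, 15, 94, 171), (190, 15, 96, 205), (196, 20, 84, 237), (202, 20, 82, 235), (208, 20, 84, 236), (214, 18, 86, 228), (220, 13, 90, 165), (226, 15, 90, 130), (232, 17, 77, 119), (238, 14, 44, 128)]
315 [(130, 21, 81, 238), (136, 19, 89, 232), (142, 19, 84, 233), (148, 21, 80, 238), (154, 21, 82, 239), (160, 19, 82, 237), (166, 20, 80, 239), (172, 19, 79, 238), (178, 15, 93, 164), (184, 15, 90, 167), (190, 16, 87, 226), (196, 21, 80, 237), (202, 20, 81, 235), (208, 20, 84, 233), (214, 15, 88, 136), (220, 15, 86, 119), (226, 14, 83, 113), (232, 17, 89, 109), (238, 14, 85, 108)]
335 [(130, 21, 69, 243), (136, 21, 72, 240), (142, 21, 71, 241), (148, 20, 75, 239), (154, 21, 71, 240), (160, 16, 94, 171), (166, 15, 87, 179), (172, 17, 88, 169), (178, 17, 88, 168), (184, 16, 92, 170), (190, 17, 88, 168), (196, 16, 87, 170), (202, 18, 82, 159), (208, 16, 84, 166), (214, 15, 90, 122), (220, 15, 84, 112), (226, 16, 80, 118), (232, 16, 84, 116), (238, 11, 83, 114)]
350 [(130, 20, 80, 237), (136, 22, 72, 242), (142, 21, 73, 242), (148, 21, 75, 240), (154, 21, 66, 243), (160, 15, 88, 182), (166, 16, 88, 177), (172, 15, 88, 180), (178, 17, 87, 175), (184, 16, 88, 173), (190, 16, 88, 165), (196, 17, 84, 169), (202, 14, 83, 157), (208, 16, 81, 151), (214, 15, 85, 123), (220, 15, 83, 105), (226, 14, 82, 112), (232, 15, 83, 114), (238, 14, 86, 121)]
```

```bash
echo '[[-0.3,-3,0,0,0,0],[-1,-10,0,0,0,0],[-2,-19,0,0,0,0],[-2.6,-25,0,0,0,0],[-10,-24.2,0,0,0,0],[-25,-22.6,0,0,0,0],[-45,-20.5,0,0,0,0],[-65,-18.4,0,0,0,0]]' | python3 nudge.py|sed -n 2,4p
echo '[[-20,2.1,0,0,0,0],[-40,4.2,0,0,0,0],[-58,6.1,0,0,0,0],[-68,7.2,0,0,0,0],[-72,7.6,0,0,0,0],[-72,7.6,0,0,0,0],[-72,7.6,0,0,0,0]]' | python3 nudge.py|sed -n 2,4p
echo '[[0.7,7,0,0,0,0],[2,19,0,0,0,0],[3.5,33,0,0,0,0],[4.8,46,0,0,0,0],[5.6,53,0,0,0,0],[5.8,54.7,0,0,0,0],[5.8,54.7,0,0,0,0],[5.8,54.7,0,0,0,0]]' | python3 nudge.py|sed -n 1,4p
python3 - <<'E'
from h import *
np.set_printoptions(precision=1,suppress=True)
imaging.get_image("top");imaging.get_image("top")
P=imaging.camera_params('wrist');p=tool()[0];im=snap('wrist','pics/w8.png');h=cv2.cvtColor(im,cv2.COLOR_RGB2HSV)
O=np.array([488.9,-20.6]);gx=np.array([.9954,.0956]);gy=np.array([-.0956,.9954])
def g(w): d=np.array(w)[:2]-O; return np.array([d@gx,d@gy])
print("tcp",g(p),p, probe_bus.get_state()["joint_positions"].round(2))
m=cv2.inRange(h,(4,140,80),(18,255,255))
for v in (1,5,10,30,60):
    k=np.nonzero(m[v,150:330])[0]+150; print(v,*[(q,g(onz((q,v),P,13))) for q in ((k.min()-.5,k.max()+.5) if len(k) else ())])
    print([tuple(map(int,h[v,u])) for u in range(200,400,10)])
E
```

```text
eef_pos: [436.8, -405.2, 30.7]
tcp_rot: [0.0, 0.711, 0.704, -0.0]
contact_force: [0.5, 0.3, -2.4]
eef_pos: [443.5, -474.6, 30.4]
tcp_rot: [-0.0, 0.71, 0.704, 0.0]
contact_force: [0.5, -0.1, -0.9]
clock: 15.15
eef_pos: [497.4, -470.3, 30.5]
tcp_rot: [-0.0, 0.711, 0.703, -0.0]
contact_force: [-0.4, 0.4, -0.8]
tcp [ -34.4 -448.5] [ 497.5 -470.3   30.6] [ 0.4  0.8  0.5  1.6 -0.4  0.9  1. ]
1 (np.float64(212.5), array([ -40. , -315.3])) (np.float64(263.5), array([ -15.2, -318. ]))
[(18, 85, 229), (14, 89, 177), (22, 141, 247), (21, 142, 247), (22, 145, 247), (22, 141, 247), (22, 145, 247), (14, 93, 216), (16, 86, 226), (14, 95, 207), (14, 88, 195), (16, 86, 202), (16, 79, 158), (15, 69, 145), (14, 73, 154), (16, 76, 175), (15, 68, 162), (15, 78, 186), (15, 80, 189), (15, 77, 170)]
5 (np.float64(211.5), array([ -40.8, -317. ])) (np.float64(264.5), array([ -14.9, -319.8]))
[(17, 88, 226), (15, 91, 173), (22, 144, 247), (22, 144, 247), (22, 144, 247), (22, 141, 247), (22, 144, 247), (14, 97, 216), (15, 97, 218), (16, 91, 223), (15, 84, 179), (15, 84, 192), (16, 85, 173), (16, 78, 157), (14, 
[... 583 characters left out ...]
93, 143), (14, 93, 205), (23, 136, 247), (23, 138, 247), (22, 144, 247), (23, 145, 247), (23, 139, 247), (15, 102, 219), (14, 98, 210), (14, 95, 196), (14, 90, 195), (15, 87, 197), (15, 86, 193), (15, 84, 189), (15, 86, 198), (15, 77, 166), (16, 70, 152), (14, 68, 158), (15, 74, 175), (15, 74, 156)]
60 (np.float64(217.5), array([ -41.3, -342. ])) (np.float64(268.5), array([ -15.2, -344.8]))
[(14, 85, 138), (13, 93, 157), (12, 170, 226), (13, 171, 232), (18, 155, 247), (23, 140, 247), (23, 140, 247), (13, 104, 219), (14, 96, 202), (13, 86, 199), (14, 89, 183), (14, 83, 169), (15, 75, 156), (15, 81, 169), (16, 72, 171), (15, 80, 186), (14, 66, 162), (15, 64, 160), (15, 75, 194), (15, 79, 190)]
```

```bash
echo '[[2,-0.2,0,0,0,0],[6,-0.5,0,0,0,0],[10,-0.8,0,0,0,0],[14,-1.1,0,0,0,0],[18,-1.4,0,0,0,0],[22,-1.6,0,0,0,0],[26,-1.9,0,0,0,0],[30,-2.2,0,0,0,0]]' | python3 nudge.py|sed -n 2,4p
echo '[[4,-0.3,0,0,0,0],[8,-0.6,0,0,0,0],[12,-0.9,0,0,0,0],[16,-1.2,0,0,0,0],[20,-1.5,0,0,0,0],[24,-1.8,0,0,0,0],[28,-2.1,0,0,0,0],[32,-2.4,0,0,0,0]]' | python3 nudge.py|sed -n 2,4p
python3 - <<'E'
from h import *
np.set_printoptions(precision=1,suppress=True)
P=imaging.camera_params('wrist');p=tool()[0];im=snap('wrist','pics/w9.png');t=snap('top','pics/t4.png')
O=np.array([488.9,-20.6]);gx=np.array([.9954,.0956]);gy=np.array([-.0956,.9954])
d=p[:2]-O;print(d@gx,d@gy)
g=t[195:255,270:345]; cv2.imwrite('/tmp/t.png',cv2.resize(g,None,fx=8,fy=8,interpolation=cv2.INTER_CUBIC)[:,:,::-1])
E
```

```text
eef_pos: [496.0, -439.8, 30.5]
tcp_rot: [0.0, 0.711, 0.704, -0.0]
contact_force: [-0.5, -0.7, -0.2]
eef_pos: [494.0, -407.6, 30.5]
tcp_rot: [0.0, 0.711, 0.704, -0.0]
contact_force: [-1.5, -1.7, -0.4]
-31.89805237312772 -385.74145992922735
```

```bash
cat >> h.py <<'E'
O=np.array([488.9,-20.6]);gx=np.array([.9954,.0956]);gy=np.array([-.0956,.9954])
def prof(t,ys,x0=-75,x1=10,st=3,z=19):
    T=imaging.camera_params("top");xs=np.arange(x0,x1,st);print("x",xs.tolist())
    hs=cv2.cvtColor(t,cv2.COLOR_RGB2HSV)
    for y in ys:
        uv=np.array([proj([*(O+a*gx+y*gy),z],T)[0] for a in xs],np.float32)
        for c in (1,2): print(y,"SV"[c-1],cv2.remap(hs[:,:,c],uv[None,:,0],uv[None,:,1],cv2.INTER_LINEAR)[0].tolist())
E
python3 - <<'E'
from h import *
t=np.ascontiguousarray(cv2.imread('pics/t4.png')[:,:,::-1])
prof(t,(-235,-215,-195,-175,-155,-135,-115,-100,-90))
E
```

```text
x [-75, -72, -69, -66, -63, -60, -57, -54, -51, -48, -45, -42, -39, -36, -33, -30, -27, -24, -21, -18, -15, -12, -9, -6, -3, 0, 3, 6, 9]
-235 S [55, 58, 59, 58, 57, 56, 56, 59, 62, 69, 82, 92, 97, 98, 98, 98, 95, 95, 92, 91, 90, 89, 89, 91, 94, 97, 97, 98, 97]
-235 V [111, 114, 121, 138, 159, 175, 182, 180, 172, 164, 179, 199, 214, 219, 219, 219, 219, 220, 223, 223, 224, 226, 226, 222, 211, 198, 221, 234, 237]
-215 S [68, 71, 64, 66, 69, 70, 69, 69, 70, 75, 85, 93, 95, 97, 99, 100, 99, 97, 93, 92, 90, 89, 88, 89, 92, 95, 97, 97, 96]
-215 V [135, 148, 155, 160, 162, 162, 160, 156, 150, 148, 165, 201, 217, 216, 212, 212, 215, 219, 223, 224, 223, 225, 227, 225, 221, 220, 229, 236, 238]
-195 S [73, 72, 68, 65, 67, 65, 69, 69, 70, 76, 86, 92, 94, 94, 96, 98, 97, 97, 97, 96, 95, 95, 93, 95, 97, 101, 104, 101, 97]
-195 V [160, 159, 158, 156, 155, 150, 153, 152, 149, 151, 171, 204, 222, 222, 220, 215, 215, 216, 218, 220, 222, 221, 221, 220, 214, 210, 220, 231, 236]
-175 S [51, 47, 45, 45, 46, 48, 52, 50, 51, 57, 73, 86, 90, 90, 91, 94, 96, 100, 98, 98, 97, 97, 96, 96, 98, 98, 99, 96, 93]
-17
[... 800 characters left out ...]
, 35, 34, 31, 28, 20, 10, 3]
-115 V [188, 186, 183, 182, 189, 198, 204, 204, 198, 187, 189, 199, 205, 207, 207, 208, 206, 204, 200, 196, 196, 198, 202, 200, 192, 182, 186, 194, 189]
-100 S [46, 49, 50, 46, 29, 14, 7, 4, 5, 7, 6, 5, 7, 9, 9, 8, 7, 10, 10, 10, 10, 8, 9, 11, 17, 27, 33, 29, 25]
-100 V [197, 185, 151, 126, 129, 146, 157, 158, 155, 156, 155, 154, 155, 155, 157, 158, 158, 158, 157, 157, 153, 151, 153, 155, 161, 175, 189, 193, 191]
-90 S [46, 48, 48, 38, 20, 7, 5, 6, 6, 6, 7, 5, 5, 6, 7, 7, 5, 6, 7, 6, 5, 5, 6, 7, 8, 20, 39, 44, 45]
-90 V [207, 195, 165, 135, 130, 147, 159, 162, 163, 162, 163, 161, 160, 162, 162, 161, 162, 161, 162, 158, 154, 152, 152, 153, 156, 168, 190, 199, 202]
```

```bash
echo '[[4,-0.3,0,0,0,0],[8,-0.7,0,0,0,0],[12,-1,0,0,0,0],[16,-1.4,0,0,0,0],[20,-1.7,0,0,0,0],[24,-2,0,0,0,0],[28,-2.4,0,0,0,0],[32,-2.7,0,0,0,0]]' | python3 nudge.py|sed -n 2,4p
echo '[[4,-0.3,0,0,0,0],[8,-0.7,0,0,0,0],[12,-1,0,0,0,0],[16,-1.4,0,0,0,0],[20,-1.7,0,0,0,0],[24,-2,0,0,0,0],[28,-2.4,0,0,0,0],[32,-2.7,0,0,0,0]]' | python3 nudge.py|sed -n 2,4p
echo '[[4,-0.3,0,0,0,0],[8,-0.7,0,0,0,0],[12,-1,0,0,0,0],[16,-1.4,0,0,0,0],[20,-1.7,0,0,0,0],[23,-2,0,0,0,0],[25,-2.1,0,0,0,0],[26,-2.2,0,0,0,0]]' | python3 nudge.py|sed -n 2,4p
python3 - <<'E'
from h import *
d=tool()[0][:2]-O;print(d@gx,d@gy); t=snap('top','pics/t5.png')
prof(t,(-150,-140,-130,-125))
E
```

```text
eef_pos: [491.6, -375.7, 30.5]
tcp_rot: [0.0, 0.711, 0.704, -0.0]
contact_force: [0.4, -1.3, -0.8]
eef_pos: [489.2, -343.6, 30.5]
tcp_rot: [0.0, 0.711, 0.704, -0.0]
contact_force: [-0.6, -2.0, -0.3]
eef_pos: [487.4, -317.7, 30.5]
tcp_rot: [0.0, 0.711, 0.704, -0.0]
contact_force: [-0.9, -2.0, -0.9]
-29.898996637803627 -295.58307609122323
x [-75, -72, -69, -66, -63, -60, -57, -54, -51, -48, -45, -42, -39, -36, -33, -30, -27, -24, -21, -18, -15, -12, -9, -6, -3, 0, 3, 6, 9]
-150 S [37, 38, 37, 39, 41, 40, 40, 38, 40, 49, 68, 83, 93, 99, 102, 103, 103, 100, 94, 92, 89, 89, 90, 91, 93, 94, 96, 90, 92]
-150 V [96, 101, 112, 133, 151, 160, 164, 167, 168, 171, 187, 203, 210, 212, 212, 214, 218, 222, 222, 220, 218, 219, 220, 216, 204, 197, 224, 235, 237]
-140 S [50, 51, 49, 48, 47, 50, 49, 51, 53, 66, 83, 93, 97, 99, 99, 99, 98, 95, 93, 91, 89, 87, 86, 86, 93, 98, 99, 95, 92]
-140 V [124, 142, 158, 167, 169, 165, 162, 166, 160, 160, 180, 207, 219, 217, 218, 218, 220, 221, 223, 225, 227, 228, 230, 230, 221, 210, 219, 232, 237]
-130 S [53, 56, 56, 54, 52, 49, 47, 46, 46, 51, 63, 72, 72, 76, 80, 83, 83, 81, 78, 73, 71, 71, 70, 71, 75, 80, 81, 78, 75]
-130 V [174, 178, 179, 176, 172, 170, 169, 169, 168, 166, 178, 208, 220, 221, 217, 216, 218, 219, 222, 226, 227, 227, 229, 229, 227, 225, 227, 232, 236]
-125 S [55, 55, 56, 53, 44, 34, 26, 24, 25, 27, 34, 42, 45, 47, 50, 52, 51, 50, 47, 43, 42, 43, 44, 46, 50, 52, 53, 47, 42]
-125 V [180, 176, 174, 176, 179, 184, 189, 192, 187, 180, 193, 216, 224, 224, 222, 220, 222, 225, 227, 230, 230, 230, 230, 228, 223, 219, 225, 233, 235]
```

```bash
echo '[[2,-0.2,0,0,0,0],[4,-0.4,0,0,0,0],[6,-0.6,0,0,0,0],[8,-0.7,0,0,0,0],[9,-0.8,0,0,0,0],[10,-0.9,0,0,0,0],[11,-1,0,0,0,0]]' | python3 nudge.py|sed -n 2,4p
echo '[[1,-0.1,0,0,0,0],[1,-0.1,0,0,0,0]]' | python3 nudge.py|sed -n 2,4p
echo '[[1,-0.1,0,0,0,0],[1,-0.1,0,0,0,0]]' | python3 nudge.py|sed -n 2,4p
```

```text
eef_pos: [486.4, -306.9, 30.5]
tcp_rot: [0.0, 0.711, 0.704, -0.0]
contact_force: [-0.4, -2.6, -0.2]
eef_pos: [486.4, -305.8, 30.5]
tcp_rot: [0.0, 0.711, 0.704, 0.0]
contact_force: [-1.6, -1.3, -1.4]
eef_pos: [486.3, -305.1, 30.5]
tcp_rot: [0.0, 0.711, 0.704, -0.0]
contact_force: [-0.4, -2.5, -1.1]
```

```bash
echo '[[1,-0.1,0,0,0,0],[1,-0.1,0,0,0,0]]' | python3 nudge.py|sed -n 2,4p
python3 - <<'E'
from h import *
d=tool()[0][:2]-O;print(d@gx,d@gy)
E
```

```text
eef_pos: [486.3, -304.7, 30.7]
tcp_rot: [0.001, 0.711, 0.703, -0.0]
contact_force: [-0.3, -6.2, -0.3]
-29.777947926185117 -282.55278093460805
```

```bash
echo '[[0.7,-0.1,0,0,0,0],[0.7,-0.1,0,0,0,0]]' | python3 nudge.py|sed -n 2,4p
python3 - <<'E'
from h import *
t=snap('top','pics/t6.png');T=imaging.camera_params("top");hs=cv2.cvtColor(t,cv2.COLOR_RGB2HSV)
ys=np.arange(-20,6,2)
for x in (-40,-25,-10):
    uv=np.array([proj([*(O+x*gx+y*gy),19],T)[0] for y in ys],np.float32)
    print(x,[cv2.remap(hs[:,:,c],uv[None,:,0],uv[None,:,1],cv2.INTER_LINEAR)[0].tolist() for c in (1,2)])
g=t[195:245,262:337]; cv2.imwrite('pics/t6c.png',cv2.resize(g,None,fx=10,fy=10,interpolation=cv2.INTER_CUBIC)[:,:,::-1])
E
```

```text
eef_pos: [486.2, -304.5, 30.9]
tcp_rot: [0.001, 0.711, 0.703, -0.0]
contact_force: [-0.8, -8.2, -0.6]
-40 [[25, 24, 24, 24, 24, 26, 35, 50, 72, 92, 107, 104, 100], [179, 181, 180, 179, 177, 175, 169, 168, 170, 183, 199, 218, 230]]
-25 [[26, 26, 25, 26, 26, 27, 32, 42, 62, 85, 99, 105, 99], [185, 185, 185, 185, 185, 181, 174, 166, 163, 163, 188, 209, 226]]
-10 [[27, 27, 26, 26, 26, 29, 36, 50, 69, 89, 104, 105, 102], [181, 181, 181, 180, 178, 175, 171, 166, 159, 163, 174, 197, 215]]
```

View pics/t6c.png

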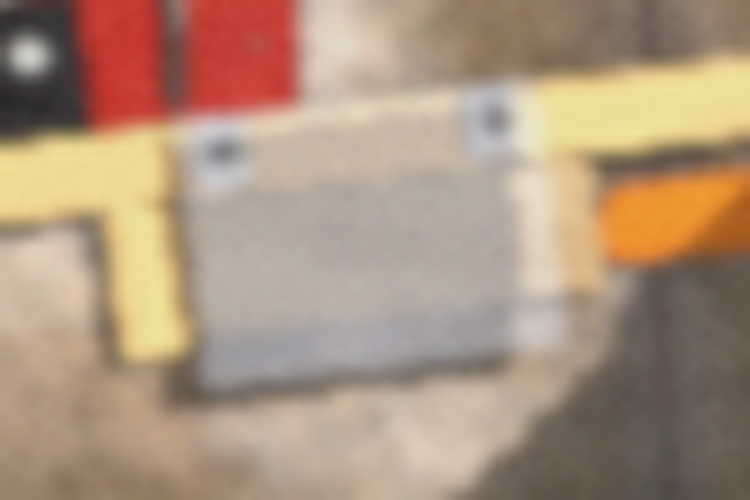

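The picture shows the board flush under the guard: its nose is at the stop (about 185,260) and its tail is in contact with the orange tip (about 600,220). Next I back the stick off and carry it back.

```bash
echo '[[-2,0.2,0,0,0,0],[-6,0.6,0,0,0,0],[-14,1,0,0,0,0],[-24,1.5,0,0,0,0],[-36,2,0,0,0,0],[-48,2,0,0,0,0],[-56,2,0,0,0,0],[-60,2,0,0,0,0]]' | python3 nudge.py|sed -n 2,4p
echo '[[0,0,-8,0,0,0],[0,0,-25,0,0,0],[0,0,-50,0,0,0],[0,0,-75,0,0,0],[0,0,-100,0,0,0],[0,0,-114,0,0,0],[0,0,-120,0,0,0],[0,0,-120,0,0,0]]' | python3 nudge.py
python3 - <<'E'
from h import *
p,r=tool();M=r.as_matrix();D=np.array([570.4,335.4,p[2]])-p;print(p,M.T@D,np.degrees(np.arctan2(M[1,1],M[0,1])))
E
```

```text
eef_pos: [487.1, -364.5, 30.5]
tcp_rot: [0.0, 0.711, 0.703, -0.0]
contact_force: [0.2, 0.6, -1.2]
clock: 22.6
eef_pos: [487.8, -363.0, 151.1]
tcp_rot: [0.0, 0.71, 0.704, 0.0]
contact_force: [-0.8, 0.3, -1.5]
opening: 0.293
grasp_force: 54.8
[ 487.78727758 -362.97858974  151.08295177] [ 6.99132423e+02  7.59694803e+01 -9.57163399e-02] -0.5447184385300271
```

```bash
echo '[[15,1,0,0,0,-0.04],[50,5,0,0,0,-0.12],[95,10,0,0,0,-0.22],[140,15,0,0,0,-0.33],[185,20,0,0,0,-0.44],[230,25,0,0,0,-0.54],[275,30,0,0,0,-0.64],[320,35,0,0,0,-0.74]]' | python3 nudge.py|sed -n 1,2p
echo '[[20,5,0,0,0,-0.04],[24,6,0,0,0,-0.04],[24,6,0,0,0,-0.04],[24,6,0,0,0,-0.04],[24,6,0,0,0,-0.04]]' | python3 nudge.py|sed -n 1,3p
python3 - <<'E'
from h import *
p,r=tool();M=r.as_matrix();D=np.array([570.4,335.4,p[2]])-p;print(p,M.T@D,np.degrees(np.arctan2(M[1,1],M[0,1])))
E
```

```text
clock: 23.4
eef_pos: [524.8, -40.8, 149.6]
clock: 23.9
eef_pos: [514.2, -22.9, 150.4]
tcp_rot: [0.0, 0.391, 0.921, -0.0]
[514.15462397 -22.88659432 150.36860526] [ 2.18652803e+02  2.89350560e+02 -1.75334059e-01] 44.00111726967611
```

```bash
echo '[[12,16,0,0,0,-0.05],[36,48,0,0,0,-0.12],[64,84,0,0,0,-0.22],[92,121,0,0,0,-0.32],[120,159,0,0,0,-0.42],[148,196,0,0,0,-0.52],[174,230,0,0,0,-0.61],[196,260,0,0,0,-0.66]]' | python3 nudge.py|sed -n 1,2p
echo '[[0,0,0,0,0,0],[0,0,0,0,0,0],[0,0,0,0,0,0],[0,0,0,0,0,0]]' | python3 nudge.py|sed -n 1,3p
python3 - <<'E'
from h import *
p,r=tool();M=r.as_matrix();D=np.array([570.4,335.4,p[2]])-p;print(p,M.T@D,np.degrees(np.arctan2(M[1,1],M[0,1])))
E
```

```text
clock: 24.7
eef_pos: [564.2, 302.7, 150.2]
clock: 25.1
eef_pos: [564.6, 298.8, 150.5]
tcp_rot: [0.0, 0.071, 0.997, -0.0]
[564.62564443 298.79343389 150.54658777] [-5.16777223e-01  3.70555873e+01 -1.59651391e-02] 81.83495997889332
```

Next I shift 37 mm, turn −0.03 rad, and lower the stick to where it was gripped (TCP z ≈ 28.1).

```bash
echo '[[0,8,0,0,0,-0.01],[0,20,5,0,0,-0.02],[0,31,20,0,0,-0.03],[0,37,40,0,0,-0.03],[0,37,65,0,0,-0.03],[0,37,85,0,0,-0.03],[0,37,98,0,0,-0.03],[0,37,104,0,0,-0.03]]' | python3 nudge.py|sed -n 1,4p
echo '[[0,0,3,0,0,0],[0,0,7,0,0,0],[0,0,11,0,0,0],[0,0,14,0,0,0],[0,0,16,0,0,0],[0,0,17,0,0,0],[0,0,17,0,0,0]]' | python3 nudge.py|sed -n 1,4p
echo '[[0,0,0.5,0,0,0],[0,0,1,0,0,0],[0,0,1,0,0,0]]' | python3 nudge.py|sed -n 1,4p
```

```text
clock: 25.9
eef_pos: [568.8, 336.8, 44.4]
tcp_rot: [-0.001, 0.055, 0.998, -0.001]
contact_force: [0.7, -0.3, -1.0]
clock: 26.6
eef_pos: [569.6, 336.6, 29.4]
tcp_rot: [-0.0, 0.055, 0.998, -0.0]
contact_force: [0.6, -0.7, -1.6]
clock: 26.9
eef_pos: [569.6, 336.7, 28.5]
tcp_rot: [0.0, 0.055, 0.998, -0.0]
contact_force: [0.3, 0.6, -0.5]
```

```bash
echo '[[0,0,0.4,0,0,0],[0,0,0.4,0,0,0]]' | python3 nudge.py|sed -n 2,4p
echo '[[0,0,0,0,0,0],[0,0,0,0,0,0],[0,0,0,0,0,0],[0,0,0,0,0,0],[0,0,0,0,0,0]]' | python3 nudge.py 0.6
echo '[[0,0,-5,0,0,0],[0,0,-15,0,0,0],[0,0,-30,0,0,0],[0,0,-50,0,0,0],[0,0,-75,0,0,0],[0,0,-100,0,0,0],[0,0,-115,0,0,0],[0,0,-120,0,0,0]]' | python3 nudge.py
echo '[[0,0,0,0,0,0],[0,0,0,0,0,0],[0,0,0,0,0,0],[0,0,0,0,0,0],[0,0,0,0,0,0]]' | python3 nudge.py|sed -n 1,4p
python3 - <<'E'
from h import *
np.set_printoptions(precision=1,suppress=True)
P=imaging.camera_params('wrist');im=snap('wrist','pics/w10.png');t=snap('top','pics/t7.png')
m=cv2.inRange(cv2.cvtColor(im,cv2.COLOR_RGB2HSV),(4,140,80),(24,255,255))
n,l,st,c=cv2.connectedComponentsWithStats(m);print([s for s in st.tolist() if s[4]>300])
for v in (60,100,140,180,220):
    k=np.nonzero(m[v,150:330])[0]+150; print(v,*[onz((q,v),P,10) for q in ((k.min()-.5,k.max()+.5) if len(k) else ())])
T=imaging.camera_params('top');mt=cv2.inRange(cv2.cvtColor(t,cv2.COLOR_RGB2HSV),(6,150,110),(20,255,255))
n,l,st,c=cv2.connectedComponentsWithStats(mt);print([(s,) for s in st.tolist() if s[4]>100])
prof(t,(-135,-128),st=5)
a=cv2.imread('pics/t0.png')[:,:,::-1].astype(int);d=np.abs(a-t).max(2)>60
n,l,st,c=cv2.connectedComponentsWithStats(d.astype(np.uint8));print([s for s in st.tolist() if s[4]>15])
E
```

```text
eef_pos: [569.6, 336.7, 28.1]
tcp_rot: [0.0, 0.055, 0.998, -0.0]
contact_force: [0.4, -0.2, 0.4]
clock: 27.6
eef_pos: [569.6, 336.6, 28.1]
tcp_rot: [0.0, 0.055, 0.998, -0.0]
contact_force: [-0.6, 0.5, -0.9]
opening: 0.601
grasp_force: 0.0
clock: 28.4
eef_pos: [570.2, 337.1, 150.5]
tcp_rot: [0.001, 0.055, 0.998, 0.001]
contact_force: [0.4, -0.3, -1.0]
opening: 0.601
grasp_force: 0.0
clock: 28.9
eef_pos: [569.4, 336.5, 147.5]
tcp_rot: [-0.0, 0.055, 0.998, -0.0]
contact_force: [0.0, 0.3, 0.5]
[[0, 0, 512, 384, 185404], [219, 36, 49, 284, 9263], [441, 250, 50, 69, 1630]]
60 [447.1 332.2  10. ] [449.9 357.4  10. ]
100 [480.5 330.6  10. ] [483.5 357.5  10. ]
140 [516.4 329.8  10. ] [519.4 356.8  10. ]
180 [554.6 325.   10. ] [557.7 353.1  10. ]
220 [595.6 317.9  10. ] [599.1 349.1  10. ]
[([0, 0, 512, 384, 193498],), ([54, 0, 44, 58, 659],), ([217, 18, 10, 14, 122],), ([20, 59, 7, 18, 113],), ([54, 75, 26, 49, 662],), ([15, 79, 14, 47, 335],), ([170, 108, 18, 9, 103],), ([0, 127, 21, 46, 283],), ([170, 145, 18, 33, 419],)]
x [-75, -70, -65, -60, -55, -50, -45, -40, -35, -30, -25, -20, -15,
[... 506 characters left out ...]
83, 16, 15, 87], [119, 200, 9, 24, 116], [314, 211, 7, 11, 38], [354, 215, 12, 15, 135], [139, 223, 7, 17, 49], [132, 227, 4, 15, 28], [141, 227, 47, 42, 390], [327, 227, 19, 11, 73], [173, 245, 26, 18, 277], [145, 268, 69, 58, 2367], [26, 292, 17, 11, 79], [53, 298, 6, 5, 20], [0, 300, 97, 84, 2096], [45, 303, 10, 9, 35], [164, 304, 42, 24, 146], [61, 309, 28, 32, 519], [148, 308, 74, 76, 2051], [222, 315, 35, 69, 1008], [32, 351, 11, 11, 37], [274, 359, 10, 14, 40], [290, 360, 12, 19, 46], [269, 364, 13, 10, 31], [83, 367, 46, 17, 486], [179, 366, 8, 6, 24], [306, 366, 8, 10, 36], [42, 369, 9, 5, 24], [68, 371, 17, 13, 79], [286, 375, 8, 5, 20], [314, 374, 8, 10, 55], [283, 376, 3, 8, 16]]
```

```bash
python3 -c "
from rig import bot, imaging, workorder, probe_bus
print(workorder.hand_in())"
```

```text
the job is handed in; nothing more can be done
None
```

The job is handed in at about 29 s: the board was pressed flush to the rail and fed under the guard until it butted the stop at about 8 N, and the push stick lies flat to the left of the rip fence, released, with no other object seen to have moved in the top view (part of it hidden by the arm).

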